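# Trip the hidden latch of a locked gauge drawer with the release pin

### The job

The small gauge drawer is locked and its latch is hidden: take the release pin from its wooden block and feel through the three small holes in the top of the cabinet for the soft, springy latch, pressing it down with the pin until the drawer springs out. The other two holes hide stiff relock plungers, so press gently and do not push either of those in. Then hang the pin back in its block with its collar down on the wood, pull the drawer out by its knob as far as it goes, and leave the other things on the bench where they are.

Things in the scene. Friction and masses are not known exactly. Their poses are not given: they have to be found in the camera images.
- cabinet: Grey steel one-drawer cabinet fixed to the bench, 150 deep (x) x 184 wide (y) x 85 mm high; origin at the centre of its underside, -x is its front (the drawer slides out along its own -x), z up. The drawer's front is an 8 mm thick panel, its outer face at x = -83 mm. Three service holes lie in a row in its top; below each lies a plunger, one of them the latch.
- hole_0 (a point): Centre of the mouth of the first service hole (14 mm in diameter, 2 mm chamfer, through the 10 mm thick top plate) in the cabinet's top, at x = -20, y = +50, z = 85 mm in its frame. Below each hole a flat steel plunger, 24 mm in diameter, has its upper face 22 mm below the cabinet's top; all three look alike.
- hole_1 (a point): The same for the middle hole, at x = -20, y = 0, z = 85 mm in the cabinet's frame. One of the three plungers, not known which, is the latch: its spring gives way at 4 N and takes 7 to 8 N at the 7 to 8.5 mm of travel where the drawer is let go (end stop at 11 mm). The latch springs back when released.
- hole_2 (a point): The same for the third hole, at x = -20, y = -50, z = 85 mm in the cabinet's frame.
- tray (a joint): How far the drawer is out, m: 0 shut, 0.06 at its outer stop. Once the latch is tripped a spring throws it out by 20 to 35 mm; from there it slides with about 2 N of friction and stays where it is left.
- knob (a point): Centre of the head of the drawer's steel knob: a cylinder 22 mm in diameter and 20 mm long along the cabinet's x, on a 12 mm neck; 58 mm above the bench and 28 mm in front of the drawer's face. It moves with the drawer.
- relock_1 (a joint): How far one of the two relock plungers is pushed down, m: 0 at rest, 0.011 at its stop. It may lie under any hole. It holds still up to 18 N, then goes down 1 mm for every further 1.5 N. Beyond 0.005 the lock is spoiled.
- relock_2 (a joint): The same for the other relock plunger.
- rack: Light wooden block, 60 x 60 x 90 mm high, fixed to the bench; origin at the centre of its underside. The pin hangs in the hole in its top.
- rack_hole0 (a point): Centre of the mouth of the block's vertical hole (13 mm in diameter, 82 mm deep, 2 mm chamfer), in its top surface, 90 mm above the bench.
- pin_grip (a point): Release pin, grip point: centre of its dark steel handle (16 mm in diameter, 45 mm long, upright). Below the handle come a collar (26 mm in diameter, 5 mm thick) and a straight steel rod, 8 mm in diameter and 75 mm long. Whole pin 125 mm long, 0.12 kg; the axis is this point's z. The collar rests on the top of the block at the start.
- pin_tip (a point): Tip of the pin's rod, 102.5 mm below pin_grip along the pin's axis.
- pin_collar (a point): Centre of the underside of the pin's collar, 75 mm above the tip and 27.5 mm below pin_grip.
- chuck_key: Bystander: dark steel three-way drill chuck key lying flat, 67 x 70 x 21 mm; origin at the centre of its underside.
- pot_low: Bystander: white plastic pot with screw cap, 44 mm in diameter, 86 high; origin at the centre of its underside.
- tap_wrench: Bystander: dark steel tap wrench lying down, 45 x 65 x 19 mm; origin at the centre of its underside.
- tape_reel: Bystander: reel of black tape lying flat, 62 mm in diameter, 20 high; origin at the centre of its underside.
Not all that is in view belongs to the job. Leave any green or yellow look-alike of the part that bears pin_grip alone.

How it is judged:
By the outcome, as a careful person would: the job done as asked, in the order asked, and still so for the second after the job is handed in, with the robot touching nothing.
It also fails if it takes over 61 s, if anything falls off the work surface, if the arm or the gripper's body presses on something with over 40 N, if the wrist force passes 120 N, or if a joint passes its speed limit or range.

### The arm

A 7-joint arm with a two-finger parallel gripper is mounted at the origin on a cart in front of the work surface, level with it; the furniture and walls round the work are solid. World frame = base frame: x ahead of the robot, y to its left, z up, the work surface at z = 0. Lengths are in m, angles in rad, forces in N, time in s.
With the tool pointing down it reaches from about 0.425 to 0.925 m from the base axis. Payload 6.8 kg.
Tool frame: the origin (TCP) lies on the centre line of the jaws, within the pads' length; the fingertips stand 19 mm ahead of it and the grasp point (between the pads) is the TCP; z points along the fingers, y is the line along which they close (so a half turn about z gives the same grasp; the last joint's range is limited). The gripper opens to 85 mm and grips with 20 to 120 N. Pads are 22 mm wide; open, the fingers measure 114 mm over their backs; the gripper's body (76 mm by 85 mm) begins 54 mm behind the grasp point. The pads swing forward as they close: fully open they stand 13 mm farther back than shut.
Start: joints at [-1.39, 0.477, 0.022, 1.555, -0.011, 1.109, -0.083], TCP at [0.192, 0.647, 0.25] pointing down, gripper open.
Joint ranges: [-2.96, 2.96], [-0.34, 2.1], [-1.41, 1.46], [0.24, 2.44], [-1.37, 4.51], [0.17, 1.92], [-2.96, 2.96]. Speed limits (rad/s): [2.39, 2.39, 3.14, 3.14, 3.14, 3.14, 3.14].

### API

Orientations are given as a rotation vector (axis times angle).
In Python, from bench import r gives the robot as it stands. The module is installed in compiled form; this text tells all that it offers.
- The arm moves only by the tool arm_command, never from a script. Its argument "rows" is a list of rows, each an object of numbers: "fingers": the opening, from -1 (shut) to 1 (fully open); "x", "y", "z": the shift along the tool's x, y, z in m; "ax", "ay", "az": the turn, a rotation vector about the tool's x, y, z in degrees. In form: [{"fingers": .., "x": .., "y": .., "z": .., "ax": .., "ay": .., "az": ..}, ...]. A call has 1 to 10 rows; each row shifts and turns the commanded pose from where the row before left it, along the tool's axes as they then stand; what a row does not reach is not made up. A row lasts 1/12 s, in which the tool goes at most 41.7 mm and 7.16 degrees, less where a joint would pass 70% of its speed; a pose out of reach is approached as far as the arm can. A call is refused whole if a number of a shift passes 0.0417 or a number of a turn 7.16, either way. A call with a gripper value outside its range is refused whole. The fingers move at their own pace and stop on an object; "grip_force" is the grip in N (left out, the last holds). Time passes only in rows, so rows that do not move let the fingers close. It gives the time, the measured TCP pose, the force, the opening and the grip force at its end, in the units of the state.
- r.get_obs(): the state, without advancing time (a new reading comes with each control period).
- r.grab_frame(name): name is "side" or "top" or "wrist"; returns a dict with "frame" (384x512x3 uint8, red, green, blue), "depth" (384x512 float32, m along the optical axis (not along the pixel's ray), 0 where there is no reading), "K" (3x3 intrinsics, pixels), "world_from_camera" (4x4, takes a point from camera to world coordinates). Camera axes: x right, y down, z forward; pixel columns grow to the right and rows downward; lengths in m; the calibration is good to about 2 mm. A picture is of the moment at which its call begins.
- r.hand_in(): hands the job in; it is judged then, once.
The state is a dict: "clock": time; "joints": joint angles; "qvel": joint speeds; "tau": joint torques, N m; "tcp_pos": TCP position; "orientation": TCP orientation; "contact_force": force on the tool from outside, world axes, zero at the start; "moment": the same for the moment, N m; "grip_width": finger opening in m; "gripper_force": force on a finger pad.
Only numpy, scipy, OpenCV 4.12 (cv2) and the standard library are available. Lean on these libraries where they do the work, as an engineer would, in place of code of your own. Each camera call takes 0.05 s, during which the arm holds its last target. There are 200 camera calls.

## Working session

There is one attempt and no reset: what is moved stays moved. The work goes in short steps, Python scripts to look and compute and a tool call to move; the robot and the scene stay as the last step left them, time stands still between calls to the robot, and variables do not carry over. Pictures are saved under pics/ and viewed, at most 10 in all, crops included, and the job is handed in when it is done.

Besides the shell and the picture viewer there is one more tool, called after "Emit:" as name(argument=value, ...) on one line, values as JSON. arm_command: Moves the arm, as the interface text tells. Its arguments: {"type":"object","properties":{"rows":{"type":"array"},"grip_force":{"type":"number"}},"required":["rows"]}

```bash
mkdir -p pics
cat > h.py <<'E'
import numpy as np, cv2
from bench import r
def grab(n):
    f=r.grab_frame(n); d=f["depth"]; K=f["K"]; T=f["world_from_camera"]
    v,u=np.mgrid[:d.shape[0],:d.shape[1]]
    p=np.stack([(u-K[0,2])/K[0,0]*d,(v-K[1,2])/K[1,1]*d,d],-1)
    P=p@T[:3,:3].T+T[:3,3]; P[d==0]=np.nan
    np.savez(f"{n}.npz",P=P,rgb=f["frame"],K=K,T=T,d=d)
    return f["frame"],P,K,T
E
python3 - <<'E'
from h import *
a=[]
for n in("top","side"):
    f,P,K,T=grab(n); cv2.imwrite(f"pics/{n}0.png",f[:,:,::-1]); print(n,K[0,0],T[:3].round(3).tolist())
print(r.get_obs())
E
```

```text
top 481.05323115328304 [[-0.041, -0.979, 0.2, 0.26], [-0.999, 0.04, -0.008, -0.033], [-0.0, -0.2, -0.98, 1.534]]
side 349.59630416613766 [[1.0, 0.012, -0.026, 0.586], [0.029, -0.474, 0.88, -1.067], [-0.002, -0.881, -0.474, 0.657]]
{'clock': 0.1, 'joints': array([-1.39012833,  0.47775108,  0.02233245,  1.55631596, -0.01147126,
        1.10933773, -0.08311277]), 'qvel': array([ 0.00117929, -0.00104573,  0.00109786, -0.00296621, -0.00115371,
       -0.00045383, -0.00081751]), 'tau': array([ 4.03631202e-03, -5.97764754e+01,  1.61358029e+00, -2.81957674e+01,
        1.28367136e-02,  4.99302201e-03, -3.54664735e-05]), 'tcp_pos': array([0.19208848, 0.64657219, 0.24941564]), 'orientation': array([-4.51961154e-01, -3.10881168e+00,  2.64058822e-03]), 'contact_force': array([ 0.89191497, -0.39968173,  0.18619581]), 'moment': array([-0.03665965,  0.03596187, -0.01372164]), 'gripper_force': 0.0, 'grip_width': 0.08560810206467509}
```

View pics/top0.png

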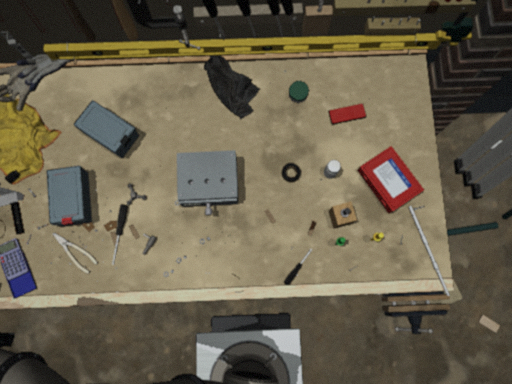

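View pics/side0.png

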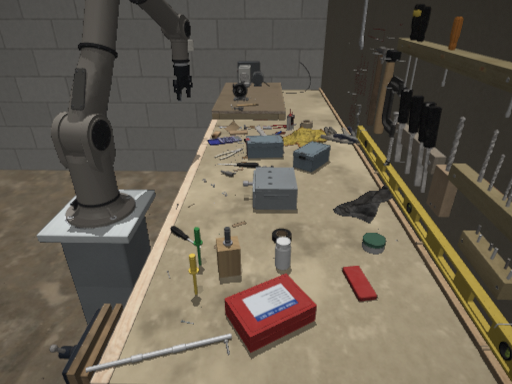

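Candidates for the pin in the top view: the dark handle in the wooden block (347,212), the green one (341,241) and the yellow one (378,237). I choose the dark one in the block. The cabinet is at (208,178) with its knob at (210,208). Next is one close crop plus measurements.

Run:
```python
from h import *
z=np.load("top.npz");P=z["P"];f=z["rgb"]
a=cv2.resize(f[140:260,165:395],None,fx=3.4,fy=3.4,interpolation=cv2.INTER_CUBIC);cv2.imwrite("pics/crop.png",a[:,:,::-1])
def rect(m,name):
    q=P[m][:,:2].astype(np.float32); print(name,len(q),cv2.minAreaRect(q),np.median(P[m][:,2]))
reg=np.zeros(P.shape[:2],bool);reg[140:220,165:250]=1
rect(reg&(abs(P[...,2]-.085)<.006),"cab")
for n in("top","side"):
    zz=np.load(n+".npz");P=zz["P"];Z=P[...,2]
    # cabinet-top and rack-top by world box
    x,y=P[...,0],P[...,1]
    tp=np.load("top.npz")["P"]
    cx,cy=tp[225,341,:2];
    m=(abs(x-cx)<.08)&(abs(y-cy)<.08)
    rect(m&(abs(Z-.09)<.005),n+" rack")
    k=m&(Z>.104)&(Z<.15); print("pin pts",k.sum(),np.nanmedian(P[k],0),P[k].min(0),P[k].max(0))
    cx,cy=tp[180,208,:2]; m=(abs(x-cx)<.14)&(abs(y-cy)<.14)
    rect(m&(abs(Z-.085)<.005),n+" cab")
    kn=(abs(y-cy)<.05)&(x<cx-.09)&(x>cx-.15)&(Z>.045)&(Z<.08);print("knob",kn.sum(),P[kn].mean(0),P[kn].min(0),P[kn].max(0))
```

```text
cab 2593 ((0.6220899224281311, 0.1104012131690979), (0.16113363206386566, 0.18466301262378693), 0.4778924882411957) 0.08481214773014356
top rack 301 ((0.45986416935920715, -0.30933067202568054), (0.12052351981401443, 0.06502178311347961), 5.004992485046387) 0.08997256937249976
pin pts 67 [ 0.48123308 -0.29960243  0.12647175] [ 0.39585068 -0.31522334  0.10527709] [ 0.49490989 -0.28143668  0.14536552]
top cab 2421 ((0.6236957907676697, 0.11014927923679352), (0.15702195465564728, 0.18413236737251282), 0.4778924882411957) 0.0848643610750115
knob 49 [0.5129512  0.10923449 0.06478472] [0.5043961  0.09766913 0.05447993] [0.52492417 0.12016031 0.07268925]
side rack 309 ((0.46394264698028564, -0.31484121084213257), (0.11609703302383423, 0.06322861462831497), 11.088847160339355) 0.08867966279574013
pin pts 130 [ 0.48652621 -0.30931578  0.12080988] [ 0.39956218 -0.31782872  0.10408525] [ 0.49874828 -0.2827112   0.13931593]
side cab 882 ((0.6290000677108765, 0.106784388422966), (0.1498008370399475, 0.18816183507442474), 0.38364315032958984) 0.08330485118782582
knob 30 [0.51639196 0.09982426 0.06074693] [0.50858201 0.09317182 0.04915269] [0.5241466  0.10888838 0.06916105]
```

View pics/crop.png

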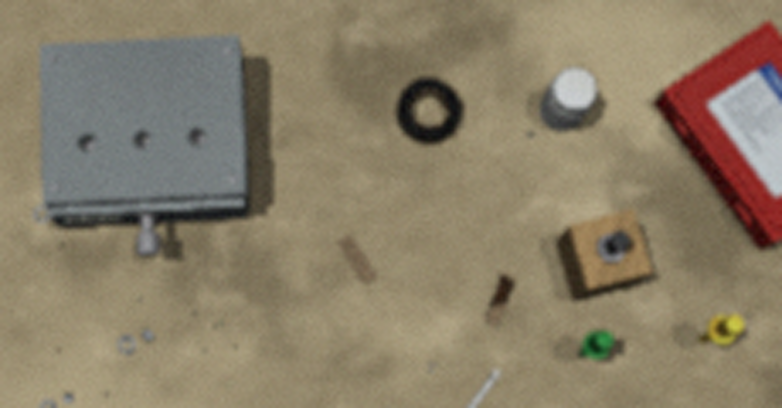

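The crop confirms it: the dark handle is in the wooden block at crop (620,243), with green (598,345) and yellow (727,328) standing outside it. Moving toward it.

Emit:
arm_command(rows=[{"fingers": 1, "x": -0.03, "az": -5.5}, {"x": -0.03, "az": -5.5, "fingers": 1}, {"x": -0.03, "az": -5.5, "fingers": 1}, {"x": -0.032, "y": -0.025, "fingers": 1}, {"x": -0.032, "y": -0.025, "fingers": 1}, {"x": -0.032, "y": -0.025, "fingers": 1}, {"x": -0.032, "y": -0.025, "fingers": 1}, {"x": -0.032, "y": -0.025, "fingers": 1}, {"x": -0.03, "y": -0.025, "fingers": 1}, {"x": -0.01, "y": -0.04, "fingers": 1}])

```text
validation failed for argument at $.ro...
```

```bash
cat >> h.py <<'E'
from scipy.spatial.transform import Rotation as R
def go(x=None,y=None,z=None):
    o=r.get_obs();p=o["tcp_pos"];M=R.from_rotvec(o["orientation"]).as_matrix()
    t=np.array([p[i] if c is None else c for i,c in enumerate((x,y,z))])
    # turn (tool frame) to bring tool x=-X,y=+Y,z=-Z
    D=np.diag([-1.,1,-1]); turn=np.degrees(R.from_matrix(M.T@D).as_rotvec())
    print("t",round(o["clock"],2),"pos",p.round(4),"shift(tool)",((t-p)@M).round(4),"turn",turn.round(2),"F",o["contact_force"].round(1),"w",round(o["grip_width"],4),"gf",round(o["gripper_force"],1))
E
python3 - <<'E'
from h import *
go(.48,-.30,.25)
for n in("top","side"):
    zz=np.load(n+".npz");P=zz["P"];x,y,Z=np.moveaxis(P,-1,0)
    k=(abs(x-.485)<.025)&(abs(y+.305)<.03)&(Z>.1)&(Z<.15)
    for lo,hi in((.1,.115),(.115,.13),(.13,.143),(.143,.15)):
        q=P[k&(Z>lo)&(Z<=hi)]
        if len(q):print(n,lo,len(q),q.mean(0).round(4),q.min(0).round(4),q.max(0).round(4))
E
```

```text
t 0.1 pos [0.1921 0.6466 0.2494] shift(tool) [-0.5455 -0.8254  0.0009] turn [-1.000e-01 -1.000e-02 -1.654e+01] F [ 0.9 -0.4  0.2] w 0.0856 gf 0.0
top 0.1 8 [ 0.4837 -0.3032  0.1083] [ 0.4793 -0.3089  0.102 ] [ 0.4925 -0.2995  0.1144]
top 0.115 6 [ 0.4854 -0.3016  0.1229] [ 0.4803 -0.309   0.1187] [ 0.4923 -0.2993  0.1259]
top 0.13 23 [ 0.4874 -0.3072  0.1383] [ 0.4795 -0.3152  0.1329] [ 0.4949 -0.3001  0.1429]
top 0.143 4 [ 0.4859 -0.3024  0.1447] [ 0.482  -0.308   0.1432] [ 0.4882 -0.2987  0.1454]
side 0.1 27 [ 0.4925 -0.3147  0.1081] [ 0.4853 -0.3178  0.1009] [ 0.4986 -0.308   0.1149]
side 0.115 27 [ 0.4921 -0.3142  0.1225] [ 0.4835 -0.3178  0.1152] [ 0.4987 -0.3063  0.1294]
side 0.13 31 [ 0.4908 -0.3117  0.1361] [ 0.4836 -0.3175  0.1304] [ 0.4973 -0.3021  0.1393]
```

Emit:
arm_command(rows=[{"fingers": 1, "x": -0.03, "y": 0, "z": 0, "ax": 0, "ay": 0, "az": -5.5}, {"fingers": 1, "x": -0.03, "y": 0, "z": 0, "ax": 0, "ay": 0, "az": -5.5}, {"fingers": 1, "x": -0.03, "y": 0, "z": 0, "ax": 0, "ay": 0, "az": -5.5}, {"fingers": 1, "x": -0.032, "y": -0.025, "z": 0, "ax": 0, "ay": 0, "az": 0}, {"fingers": 1, "x": -0.032, "y": -0.025, "z": 0, "ax": 0, "ay": 0, "az": 0}, {"fingers": 1, "x": -0.032, "y": -0.025, "z": 0, "ax": 0, "ay": 0, "az": 0}, {"fingers": 1, "x": -0.032, "y": -0.025, "z": 0, "ax": 0, "ay": 0, "az": 0}, {"fingers": 1, "x": -0.032, "y": -0.025, "z": 0, "ax": 0, "ay": 0, "az": 0}, {"fingers": 1, "x": -0.03, "y": -0.028, "z": 0, "ax": 0, "ay": 0, "az": 0}, {"fingers": 1, "x": -0.01, "y": -0.04, "z": 0, "ax": 0, "ay": 0, "az": 0}])

```text
clock: 0.93
tcp_pos: [0.4839, 0.4356, 0.2496]
orientation: [0.004, 3.14, 0.0]
contact_force: [1.0, -0.1, -0.6]
grip_width: 0.0856
gripper_force: 0.0
```

Emit:
arm_command(rows=[{"fingers": 1, "x": 0, "y": -0.04, "z": 0, "ax": 0, "ay": 0, "az": 0}, {"fingers": 1, "x": 0, "y": -0.04, "z": 0, "ax": 0, "ay": 0, "az": 0}, {"fingers": 1, "x": 0, "y": -0.04, "z": 0, "ax": 0, "ay": 0, "az": 0}, {"fingers": 1, "x": 0, "y": -0.04, "z": 0, "ax": 0, "ay": 0, "az": 0}, {"fingers": 1, "x": 0, "y": -0.04, "z": 0, "ax": 0, "ay": 0, "az": 0}, {"fingers": 1, "x": 0, "y": -0.04, "z": 0, "ax": 0, "ay": 0, "az": 0}, {"fingers": 1, "x": 0, "y": -0.04, "z": 0, "ax": 0, "ay": 0, "az": 0}, {"fingers": 1, "x": 0, "y": -0.03, "z": 0, "ax": 0, "ay": 0, "az": 0}])

```text
clock: 1.6
tcp_pos: [0.4792, 0.1229, 0.2501]
orientation: [-0.005, -3.141, 0.001]
contact_force: [0.0, -0.5, 0.5]
grip_width: 0.0856
gripper_force: 0.0
```

Run:
```python
from h import *
f,P,K,T=grab("wrist");cv2.imwrite("pics/w1.png",f[:,:,::-1]);print(K,T.round(3));go(.48,-.30,.25)
```

```text
[[320.56185997   0.         259.94752987]
 [  0.         320.56185997 189.44135998]
 [  0.           0.           1.        ]] [[ 0.004  0.959  0.282  0.407]
 [ 1.    -0.004 -0.002  0.123]
 [-0.     0.282 -0.959  0.374]
 [ 0.     0.     0.     1.   ]]
t 1.65 pos [0.4794 0.1169 0.25  ] shift(tool) [-0.0048 -0.4169  0.0016] turn [-0.21 -0.07 -0.58] F [-0.8 -5.8 -0.6] w 0.0853 gf 0.0
```

View pics/w1.png

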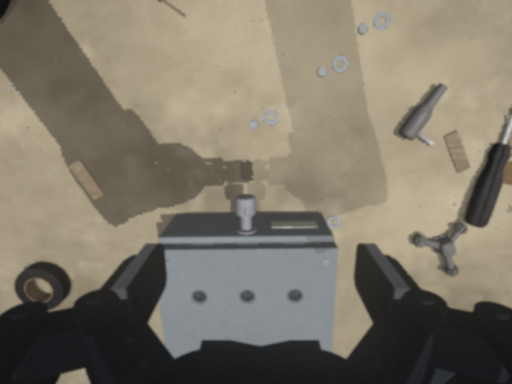

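The wrist picture shows the three holes at (200,296), (247,296) and (295,296), and the knob at (246,205).

```bash
cat >> h.py <<'E'
def ray(z,uv,h):
    K,T=z["K"],z["T"];d=T[:3,:3]@np.linalg.solve(K,[uv[0],uv[1],1]);return T[:3,3]+d*(h-T[2,3])/d[2]
def holes(n,seeds,h=.085):
    z=np.load(f"{n}.npz");g=cv2.cvtColor(z["rgb"],cv2.COLOR_RGB2GRAY).astype(float);out=[]
    for u,v in seeds:
        for _ in range(3):
            a,b=int(round(u)),int(round(v));k=9 if n=="wrist" else 6
            q=g[b-k:b+k+1,a-k:a+k+1];w=np.clip(np.median(q)*.8-q,0,None);vv,uu=np.mgrid[b-k:b+k+1,a-k:a+k+1]
            u,v=(w*uu).sum()/w.sum(),(w*vv).sum()/w.sum()
        out.append(ray(z,(u,v),h));print(n,(round(u,1),round(v,1)),out[-1].round(4))
    return out
E
python3 - <<'E'
from h import *
holes("wrist",[(200,296),(247,296),(295,296)])
holes("top",[(165+87/3.4,140+142/3.4),(165+141/3.4,140+139/3.4),(165+197/3.4,140+136/3.4)])
z=np.load("wrist.npz");P=z["P"];Z=P[...,2];m=(abs(Z-.085)<.004)&(P[...,0]>.5)
print(cv2.minAreaRect(P[m][:,:2].astype(np.float32)),np.median(Z[m]))
print("knob",ray(z,(246,203),.069))
E
```

```text
wrist (np.float64(199.1), np.float64(296.5)) [0.6075 0.0587 0.085 ]
wrist (np.float64(247.0), np.float64(296.2)) [0.6073 0.1084 0.085 ]
wrist (np.float64(294.7), np.float64(295.6)) [0.6068 0.1581 0.085 ]
top (np.float64(189.5), np.float64(181.0)) [0.6087 0.1632 0.085 ]
top (np.float64(205.7), np.float64(180.2)) [0.6091 0.1129 0.085 ]
top (np.float64(221.9), np.float64(179.2)) [0.6102 0.0628 0.085 ]
((0.6186251044273376, 0.10736390948295593), (0.13295862078666687, 0.18472935259342194), 0.5527393817901611) 0.08469486994613257
knob [0.5104321  0.10835312 0.069     ]
```

Emit:
arm_command(rows=[{"fingers": 1, "x": 0, "y": -0.04, "z": 0, "ax": 0, "ay": 0, "az": 0}, {"fingers": 1, "x": 0, "y": -0.04, "z": 0, "ax": 0, "ay": 0, "az": 0}, {"fingers": 1, "x": 0, "y": -0.04, "z": 0, "ax": 0, "ay": 0, "az": 0}, {"fingers": 1, "x": 0, "y": -0.04, "z": 0, "ax": 0, "ay": 0, "az": 0}, {"fingers": 1, "x": 0, "y": -0.04, "z": 0, "ax": 0, "ay": 0, "az": 0}, {"fingers": 1, "x": 0, "y": -0.04, "z": 0, "ax": 0, "ay": 0, "az": 0}, {"fingers": 1, "x": 0, "y": -0.04, "z": 0, "ax": 0, "ay": 0, "az": 0}, {"fingers": 1, "x": 0, "y": -0.04, "z": 0, "ax": 0, "ay": 0, "az": 0}, {"fingers": 1, "x": 0, "y": -0.04, "z": 0, "ax": 0, "ay": 0, "az": 0}, {"fingers": 1, "x": 0, "y": -0.03, "z": 0, "ax": 0, "ay": 0, "az": 0}])

```text
clock: 2.48
tcp_pos: [0.4788, -0.2666, 0.2503]
orientation: [-0.005, -3.141, 0.002]
contact_force: [1.0, -0.8, -0.8]
grip_width: 0.0857
gripper_force: 0.0
```

Emit:
arm_command(rows=[{"fingers": 1, "x": 0, "y": -0.02, "z": 0, "ax": 0, "ay": 0, "az": 0}, {"fingers": 1, "x": 0, "y": 0, "z": 0, "ax": 0, "ay": 0, "az": 0}, {"fingers": 1, "x": 0, "y": 0, "z": 0, "ax": 0, "ay": 0, "az": 0}, {"fingers": 1, "x": 0, "y": 0, "z": 0, "ax": 0, "ay": 0, "az": 0}])

```text
clock: 2.82
tcp_pos: [0.4797, -0.2821, 0.2498]
orientation: [0.0, -3.141, -0.002]
contact_force: [0.7, -0.1, -0.0]
grip_width: 0.0858
gripper_force: 0.0
```

Run:
```python
from h import *
f,P,K,T=grab("wrist");cv2.imwrite("pics/w2.png",f[:,:,::-1]);go(.486,-.307,.25)
x,y,Z=np.moveaxis(P,-1,0)
k=(abs(x-.485)<.035)&(abs(y+.305)<.04)
for lo,hi in((.1,.12),(.12,.14),(.14,.155)):
    q=P[k&(Z>lo)&(Z<=hi)]
    if len(q):print(lo,len(q),q.mean(0).round(4),q.min(0).round(4),q.max(0).round(4))
k=(abs(x-.485)<.06)&(abs(y+.305)<.06)&(abs(Z-.09)<.004);print(cv2.minAreaRect(P[k][:,:2].astype(np.float32)))
```

```text
t 2.87 pos [ 0.4799 -0.2816  0.2499] shift(tool) [-0.0061 -0.0254 -0.0001] turn [ 0.06 -0.03  0.07] F [-0.3  0.3  0.4] w 0.0854 gf 0.0
0.1 124 [ 0.484  -0.3081  0.1105] [ 0.4815 -0.3174  0.1012] [ 0.4917 -0.3021  0.12  ]
0.12 352 [ 0.4873 -0.3091  0.1355] [ 0.4817 -0.3176  0.1201] [ 0.4974 -0.3018  0.14  ]
0.14 82 [ 0.4893 -0.3093  0.1404] [ 0.4832 -0.3161  0.14  ] [ 0.4964 -0.303   0.1414]
((0.489938348531723, -0.3099347651004791), (0.06082094460725784, 0.06028592586517334), 12.294681549072266)
```

View pics/w2.png

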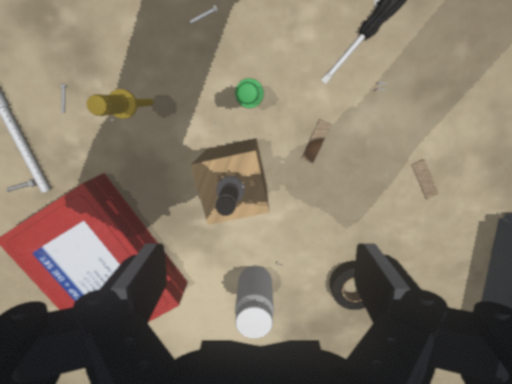

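The wrist picture shows the pin handle in the block at (229,195), clear of green (249,93) and yellow (110,103). The measured axis is about (0.4895,-0.3097), so I'm descending and gripping.

Emit:
arm_command(rows=[{"fingers": 1, "x": -0.0096, "y": -0.028, "z": 0, "ax": 0, "ay": 0, "az": 0}, {"fingers": 1, "x": 0, "y": 0, "z": 0.03, "ax": 0, "ay": 0, "az": 0}, {"fingers": 1, "x": 0, "y": 0, "z": 0.03, "ax": 0, "ay": 0, "az": 0}, {"fingers": 1, "x": 0, "y": 0, "z": 0.03, "ax": 0, "ay": 0, "az": 0}, {"fingers": 1, "x": 0, "y": 0, "z": 0.025, "ax": 0, "ay": 0, "az": 0}, {"fingers": 1, "x": 0, "y": 0, "z": 0.015, "ax": 0, "ay": 0, "az": 0}, {"fingers": 1, "x": 0, "y": 0, "z": 0, "ax": 0, "ay": 0, "az": 0}, {"fingers": 1, "x": 0, "y": 0, "z": 0, "ax": 0, "ay": 0, "az": 0}])

```text
clock: 3.53
tcp_pos: [0.4893, -0.3098, 0.1199]
orientation: [0.002, -3.14, -0.002]
contact_force: [0.2, -0.3, 0.7]
grip_width: 0.085
gripper_force: 0.0
```

```bash
python3 -c "
from h import *
go(.4895,-.3097,.12)"
```

```text
t 3.53 pos [ 0.4893 -0.3098  0.1199] shift(tool) [-0.0002  0.0001 -0.0001] turn [ 0.07 -0.08  0.06] F [ 0.2 -0.3  0.7] w 0.085 gf 0.0
```

Emit:
arm_command(grip_force=60, rows=[{"fingers": -1, "x": 0, "y": 0, "z": 0, "ax": 0, "ay": 0, "az": 0}, {"fingers": -1, "x": 0, "y": 0, "z": 0, "ax": 0, "ay": 0, "az": 0}, {"fingers": -1, "x": 0, "y": 0, "z": 0, "ax": 0, "ay": 0, "az": 0}, {"fingers": -1, "x": 0, "y": 0, "z": 0, "ax": 0, "ay": 0, "az": 0}, {"fingers": -1, "x": 0, "y": 0, "z": 0, "ax": 0, "ay": 0, "az": 0}, {"fingers": -1, "x": 0, "y": 0, "z": 0, "ax": 0, "ay": 0, "az": 0}, {"fingers": -1, "x": 0, "y": 0, "z": 0, "ax": 0, "ay": 0, "az": 0}, {"fingers": -1, "x": 0, "y": 0, "z": 0, "ax": 0, "ay": 0, "az": 0}])

```text
clock: 4.2
tcp_pos: [0.4894, -0.3114, 0.1208]
orientation: [0.001, 3.141, 0.0]
contact_force: [-1.7, 1.5, 6.0]
grip_width: 0.0147
gripper_force: 58.4
```

Emit:
arm_command(rows=[{"fingers": -1, "x": 0, "y": 0, "z": -0.01, "ax": 0, "ay": 0, "az": 0}, {"fingers": -1, "x": 0, "y": 0, "z": -0.02, "ax": 0, "ay": 0, "az": 0}, {"fingers": -1, "x": 0, "y": 0, "z": -0.025, "ax": 0, "ay": 0, "az": 0}, {"fingers": -1, "x": 0, "y": 0, "z": -0.025, "ax": 0, "ay": 0, "az": 0}, {"fingers": -1, "x": 0, "y": 0, "z": -0.03, "ax": 0, "ay": 0, "az": 0}, {"fingers": -1, "x": 0, "y": 0, "z": -0.03, "ax": 0, "ay": 0, "az": 0}, {"fingers": -1, "x": 0, "y": 0, "z": 0, "ax": 0, "ay": 0, "az": 0}, {"fingers": -1, "x": 0, "y": 0, "z": 0, "ax": 0, "ay": 0, "az": 0}])

```text
clock: 4.87
tcp_pos: [0.4898, -0.3119, 0.2623]
orientation: [0.002, 3.138, -0.002]
contact_force: [-0.2, 0.6, -1.3]
grip_width: 0.0146
gripper_force: 58.4
```

Run:
```python
from h import *
for n in("wrist","side","top"):
    f,P,K,T=grab(n)
    if n=="wrist":cv2.imwrite("pics/w3.png",f[:,:,::-1])
    x,y,Z=np.moveaxis(P,-1,0);k=(abs(x-.4895)<.02)&(abs(y+.31)<.02)
    for lo,hi in((.14,.16),(.16,.18),(.18,.2),(.2,.21),(.21,.23),(.23,.245)):
        q=P[k&(Z>lo)&(Z<=hi)]
        if len(q):print(n,lo,len(q),q.mean(0).round(4),q.min(0).round(4),q.max(0).round(4))
go(.607,.11,.25)
```

```text
wrist 0.14 13 [ 0.4877 -0.3121  0.1585] [ 0.487  -0.316   0.1567] [ 0.4893 -0.3086  0.1598]
wrist 0.16 92 [ 0.4875 -0.3123  0.1703] [ 0.4864 -0.316   0.1602] [ 0.4895 -0.3087  0.1798]
wrist 0.18 121 [ 0.4875 -0.3124  0.1905] [ 0.4862 -0.3163  0.18  ] [ 0.4898 -0.3085  0.1998]
wrist 0.2 60 [ 0.4874 -0.3123  0.204 ] [ 0.4861 -0.316   0.2   ] [ 0.4898 -0.3086  0.2089]
wrist 0.23 666 [ 0.4819 -0.3125  0.2371] [ 0.4774 -0.3236  0.2306] [ 0.4889 -0.3014  0.245 ]
side 0.14 7 [ 0.491  -0.3139  0.1571] [ 0.4876 -0.3162  0.1542] [ 0.493  -0.3123  0.1597]
side 0.16 19 [ 0.4906 -0.3134  0.1699] [ 0.4876 -0.3151  0.1605] [ 0.4935 -0.3098  0.1791]
side 0.18 19 [ 0.4916 -0.3134  0.1891] [ 0.4886 -0.315   0.1809] [ 0.4944 -0.3108  0.1991]
side 0.2 15 [ 0.4911 -0.3131  0.2049] [ 0.4866 -0.3164  0.2004] [ 0.4945 -0.309   0.2096]
side 0.21 18 [ 0.4901 -0.3146  0.2198] [ 0.478  -0.3215  0.2103] [ 0.4987 -0.3109  0.2299]
side 0.23 48 [ 0.4921 -0.3189  0.2357] [ 0.4782 -0.3269  0.2304] [ 0.5032 -0.3017  0.2449]
t 5.02 pos [ 0.4883 -0.3108  0.259 ] shift(tool) [-0.1184  0.4208  0.0092] turn [ 0.06 -0.13 -0.05] F [ 0.1  0.3 -0.5] w 0.0147 gf 58.4
```

View pics/w3.png

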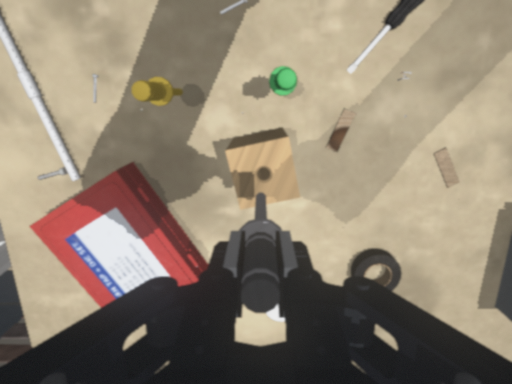

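The picture shows the pin held straight between the fingers, with the rod at (261,210) and the block's hole free at (263,173). Next to the cabinet, stopping short of the holes for a still picture.

Emit:
arm_command(rows=[{"fingers": -1, "x": -0.006, "y": 0.04, "z": 0, "ax": 0, "ay": 0, "az": 0}, {"fingers": -1, "x": -0.006, "y": 0.04, "z": 0, "ax": 0, "ay": 0, "az": 0}, {"fingers": -1, "x": -0.006, "y": 0.04, "z": 0, "ax": 0, "ay": 0, "az": 0}, {"fingers": -1, "x": -0.006, "y": 0.04, "z": 0, "ax": 0, "ay": 0, "az": 0}, {"fingers": -1, "x": -0.006, "y": 0.04, "z": 0, "ax": 0, "ay": 0, "az": 0}, {"fingers": -1, "x": -0.006, "y": 0.04, "z": 0, "ax": 0, "ay": 0, "az": 0}, {"fingers": -1, "x": -0.006, "y": 0.04, "z": 0, "ax": 0, "ay": 0, "az": 0}, {"fingers": -1, "x": -0.006, "y": 0.04, "z": 0, "ax": 0, "ay": 0, "az": 0}, {"fingers": -1, "x": -0.006, "y": 0.04, "z": 0, "ax": 0, "ay": 0, "az": 0}, {"fingers": -1, "x": -0.006, "y": 0.04, "z": 0, "ax": 0, "ay": 0, "az": 0}])

```text
clock: 5.85
tcp_pos: [0.5485, 0.0904, 0.2589]
orientation: [-0.001, -3.139, 0.001]
contact_force: [0.9, -0.3, -0.6]
grip_width: 0.0146
gripper_force: 58.7
```

Emit:
arm_command(rows=[{"fingers": -1, "x": 0, "y": 0, "z": 0, "ax": 0, "ay": 0, "az": 0}, {"fingers": -1, "x": 0, "y": 0, "z": 0, "ax": 0, "ay": 0, "az": 0}, {"fingers": -1, "x": 0, "y": 0, "z": 0, "ax": 0, "ay": 0, "az": 0}, {"fingers": -1, "x": 0, "y": 0, "z": 0, "ax": 0, "ay": 0, "az": 0}])

```text
clock: 6.18
tcp_pos: [0.549, 0.0868, 0.2595]
orientation: [-0.005, -3.14, 0.002]
contact_force: [0.4, -0.8, -1.2]
grip_width: 0.0147
gripper_force: 58.7
```

Run:
```python
from h import *
z0=dict(np.load("wrist.npz")); print("rackhole",ray(z0,(263.5,173.5),.09))
f,P,K,T=grab("wrist");cv2.imwrite("pics/w4.png",f[:,:,::-1])
z=np.load("wrist.npz");W=np.linalg.inv(T)
s=[]
for y in(.0587,.1084,.1581):
    c=K@(W@[.6072,y,.085,1])[:3];s.append(c[:2]/c[2])
print(s);holes("wrist",s);go(.6072,.1084,.25)
p=r.get_obs()["tcp_pos"]; x,y,Z=np.moveaxis(P,-1,0);k=(abs(x-p[0])<.02)&(abs(y-p[1])<.02)&(Z<.205)&(Z>.1)
for lo,hi in((.14,.16),(.16,.18),(.18,.2)):
    q=P[k&(Z>lo)&(Z<=hi)]
    if len(q):print(len(q),q.mean(0).round(4),q.min(0).round(4),q.max(0).round(4))
```

```text
rackhole [ 0.4892691  -0.30906368  0.09      ]
[array([232.72981388, 230.77900588]), array([282.10264525, 230.6127185 ]), array([331.50148168, 230.44634353])]
wrist (np.float64(243.5), np.float64(243.7)) [0.6215 0.0693 0.085 ]
wrist (np.float64(276.4), np.float64(244.0)) [0.6219 0.1028 0.085 ]
wrist (np.float64(332.9), np.float64(231.3)) [0.6082 0.1596 0.085 ]
t 6.23 pos [0.5491 0.0867 0.2597] shift(tool) [-0.058   0.0219  0.0096] turn [-0.05 -0.07 -0.21] F [ 0.7 -0.4 -0.6] w 0.0149 gf 58.7
25 [0.5463 0.0864 0.1573] [0.5452 0.0827 0.1541] [0.5482 0.0901 0.16  ]
95 [0.5462 0.0864 0.1703] [0.5452 0.0828 0.1602] [0.5484 0.09   0.1799]
129 [0.5463 0.0863 0.1905] [0.545  0.0825 0.18  ] [0.5486 0.0902 0.2   ]
```

View pics/w4.png

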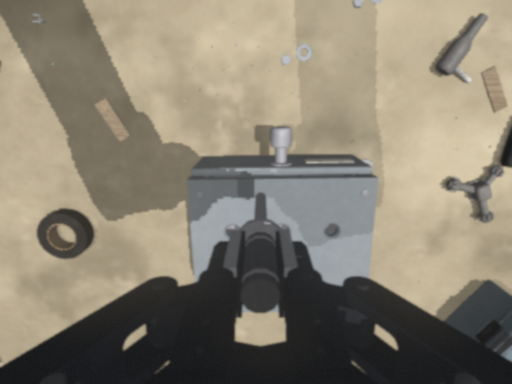

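The picture shows the pin tip at (260,200) and the hole at (332,231), at about (0.6078,0.159). The other two holes are hidden by the fingers but known from the earlier frame. Starting with this one, hole_0.

Emit:
arm_command(rows=[{"fingers": -1, "x": -0.02, "y": 0.025, "z": 0, "ax": 0, "ay": 0, "az": 0}, {"fingers": -1, "x": -0.02, "y": 0.025, "z": 0.01, "ax": 0, "ay": 0, "az": 0}, {"fingers": -1, "x": -0.0185, "y": 0.0223, "z": 0.02, "ax": 0, "ay": 0, "az": 0}, {"fingers": -1, "x": 0, "y": 0, "z": 0.02, "ax": 0, "ay": 0, "az": 0}, {"fingers": -1, "x": 0, "y": 0, "z": 0.01, "ax": 0, "ay": 0, "az": 0}, {"fingers": -1, "x": 0, "y": 0, "z": 0, "ax": 0, "ay": 0, "az": 0}, {"fingers": -1, "x": 0, "y": 0, "z": 0, "ax": 0, "ay": 0, "az": 0}, {"fingers": -1, "x": 0, "y": 0, "z": 0, "ax": 0, "ay": 0, "az": 0}])

```text
clock: 6.9
tcp_pos: [0.6085, 0.1593, 0.2016]
orientation: [0.005, 3.14, 0.0]
contact_force: [-0.3, 0.1, -0.5]
grip_width: 0.0142
gripper_force: 58.7
```

```bash
python3 -c "
from h import *
go(.6075,.1590,.174)"
```

```text
t 6.9 pos [0.6085 0.1593 0.2016] shift(tool) [ 0.001  -0.0003  0.0276] turn [ 0.    0.09 -0.18] F [-0.3  0.1 -0.5] w 0.0142 gf 58.7
```

Emit:
arm_command(rows=[{"fingers": -1, "x": 0.0005, "y": 0, "z": 0.005, "ax": 0, "ay": 0, "az": 0}, {"fingers": -1, "x": 0, "y": 0, "z": 0.005, "ax": 0, "ay": 0, "az": 0}, {"fingers": -1, "x": 0, "y": 0, "z": 0.004, "ax": 0, "ay": 0, "az": 0}, {"fingers": -1, "x": 0, "y": 0, "z": 0, "ax": 0, "ay": 0, "az": 0}])

```text
clock: 7.23
tcp_pos: [0.6069, 0.1607, 0.1855]
orientation: [-0.001, -3.14, 0.001]
contact_force: [-0.1, 0.2, -1.1]
grip_width: 0.0146
gripper_force: 58.7
```

Emit:
arm_command(rows=[{"fingers": -1, "x": 0, "y": 0, "z": 0.004, "ax": 0, "ay": 0, "az": 0}, {"fingers": -1, "x": 0, "y": 0, "z": 0.004, "ax": 0, "ay": 0, "az": 0}, {"fingers": -1, "x": 0, "y": 0, "z": 0.003, "ax": 0, "ay": 0, "az": 0}, {"fingers": -1, "x": 0, "y": 0, "z": 0, "ax": 0, "ay": 0, "az": 0}])

```text
clock: 7.57
tcp_pos: [0.607, 0.1608, 0.1744]
orientation: [-0.001, -3.14, 0.001]
contact_force: [-0.6, 0.4, -0.5]
grip_width: 0.0144
gripper_force: 58.7
```

Emit:
arm_command(rows=[{"fingers": -1, "x": 0, "y": 0, "z": 0.002, "ax": 0, "ay": 0, "az": 0}, {"fingers": -1, "x": 0, "y": 0, "z": 0.002, "ax": 0, "ay": 0, "az": 0}, {"fingers": -1, "x": 0, "y": 0, "z": 0, "ax": 0, "ay": 0, "az": 0}])

```text
clock: 7.82
tcp_pos: [0.6073, 0.1609, 0.1709]
orientation: [-0.001, -3.141, 0.0]
contact_force: [-0.0, 0.1, -1.5]
grip_width: 0.0146
gripper_force: 58.7
```

Emit:
arm_command(rows=[{"fingers": -1, "x": 0, "y": -0.001, "z": 0.001, "ax": 0, "ay": 0, "az": 0}, {"fingers": -1, "x": 0, "y": 0, "z": 0.001, "ax": 0, "ay": 0, "az": 0}, {"fingers": -1, "x": 0, "y": 0, "z": 0, "ax": 0, "ay": 0, "az": 0}])

```text
clock: 8.07
tcp_pos: [0.6074, 0.1597, 0.1691]
orientation: [-0.002, -3.141, 0.0]
contact_force: [-0.7, -0.1, -0.4]
grip_width: 0.0144
gripper_force: 58.7
```

Emit:
arm_command(rows=[{"fingers": -1, "x": 0, "y": 0, "z": 0.001, "ax": 0, "ay": 0, "az": 0}, {"fingers": -1, "x": 0, "y": 0, "z": 0, "ax": 0, "ay": 0, "az": 0}])

```text
clock: 8.23
tcp_pos: [0.6078, 0.1598, 0.1688]
orientation: [0.002, 3.141, 0.0]
contact_force: [-2.0, -0.4, 2.2]
grip_width: 0.0149
gripper_force: 59.3
```

Contact; pressing in half-millimetre steps.

Emit:
arm_command(rows=[{"fingers": -1, "x": 0, "y": 0, "z": 0.0005, "ax": 0, "ay": 0, "az": 0}, {"fingers": -1, "x": 0, "y": 0, "z": 0, "ax": 0, "ay": 0, "az": 0}])

```text
clock: 8.4
tcp_pos: [0.608, 0.1599, 0.1688]
orientation: [0.002, 3.14, 0.001]
contact_force: [-1.0, -0.7, 6.4]
grip_width: 0.0147
gripper_force: 59.4
```

Emit:
arm_command(rows=[{"fingers": -1, "x": 0, "y": 0, "z": 0.0005, "ax": 0, "ay": 0, "az": 0}, {"fingers": -1, "x": 0, "y": 0, "z": 0, "ax": 0, "ay": 0, "az": 0}])

```text
clock: 8.57
tcp_pos: [0.6082, 0.1599, 0.1687]
orientation: [0.002, 3.14, 0.001]
contact_force: [-2.5, -1.3, 8.1]
grip_width: 0.0143
gripper_force: 59.8
```

Stiff: 8 N and no travel, so this is a relock plunger. On to the middle hole.

Emit:
arm_command(rows=[{"fingers": -1, "x": 0, "y": 0, "z": -0.01, "ax": 0, "ay": 0, "az": 0}, {"fingers": -1, "x": 0, "y": 0, "z": -0.014, "ax": 0, "ay": 0, "az": 0}, {"fingers": -1, "x": 0, "y": 0, "z": -0.012, "ax": 0, "ay": 0, "az": 0}, {"fingers": -1, "x": 0, "y": -0.0, "z": 0, "ax": 0, "ay": 0, "az": 0}, {"fingers": -1, "x": 0, "y": -0.025, "z": 0, "ax": 0, "ay": 0, "az": 0}, {"fingers": -1, "x": 0, "y": -0.025, "z": 0, "ax": 0, "ay": 0, "az": 0}, {"fingers": -1, "x": 0, "y": 0, "z": 0, "ax": 0, "ay": 0, "az": 0}, {"fingers": -1, "x": 0, "y": 0, "z": 0, "ax": 0, "ay": 0, "az": 0}])

```text
clock: 9.23
tcp_pos: [0.6075, 0.1077, 0.2031]
orientation: [-0.007, -3.141, 0.001]
contact_force: [-0.2, 0.7, -0.5]
grip_width: 0.0145
gripper_force: 58.9
```

```bash
python3 -c "
from h import *
go(.6078,.109,.171)"
```

```text
t 9.23 pos [0.6075 0.1077 0.2031] shift(tool) [-0.0003  0.0014  0.0321] turn [-0.05 -0.01 -0.25] F [-0.2  0.7 -0.5] w 0.0145 gf 58.9
```

Emit:
arm_command(rows=[{"fingers": -1, "x": 0, "y": 0.001, "z": 0.007, "ax": 0, "ay": 0, "az": 0}, {"fingers": -1, "x": 0, "y": 0, "z": 0.007, "ax": 0, "ay": 0, "az": 0}, {"fingers": -1, "x": 0, "y": 0, "z": 0.004, "ax": 0, "ay": 0, "az": 0}, {"fingers": -1, "x": 0, "y": 0, "z": 0, "ax": 0, "ay": 0, "az": 0}])

```text
clock: 9.57
tcp_pos: [0.6078, 0.1119, 0.185]
orientation: [-0.001, 3.141, 0.0]
contact_force: [0.3, -1.6, -2.6]
grip_width: 0.0145
gripper_force: 59.2
```

Emit:
arm_command(rows=[{"fingers": -1, "x": 0, "y": 0, "z": 0.006, "ax": 0, "ay": 0, "az": 0}, {"fingers": -1, "x": 0, "y": 0, "z": 0.004, "ax": 0, "ay": 0, "az": 0}, {"fingers": -1, "x": 0, "y": 0, "z": 0.003, "ax": 0, "ay": 0, "az": 0}, {"fingers": -1, "x": 0, "y": 0, "z": 0, "ax": 0, "ay": 0, "az": 0}])

```text
clock: 9.9
tcp_pos: [0.6067, 0.1112, 0.1707]
orientation: [-0.0, -3.139, 0.001]
contact_force: [0.3, 0.4, -2.6]
grip_width: 0.0143
gripper_force: 59.4
```

Emit:
arm_command(rows=[{"fingers": -1, "x": 0, "y": 0, "z": 0.002, "ax": 0, "ay": 0, "az": 0}, {"fingers": -1, "x": 0, "y": 0, "z": 0.001, "ax": 0, "ay": 0, "az": 0}, {"fingers": -1, "x": 0, "y": 0, "z": 0, "ax": 0, "ay": 0, "az": 0}])

```text
clock: 10.15
tcp_pos: [0.6072, 0.1112, 0.169]
orientation: [-0.001, -3.141, -0.0]
contact_force: [0.3, 0.1, -0.8]
grip_width: 0.0146
gripper_force: 59.4
```

Emit:
arm_command(rows=[{"fingers": -1, "x": 0, "y": -0.0015, "z": 0.001, "ax": 0, "ay": 0, "az": 0}, {"fingers": -1, "x": 0, "y": 0, "z": 0, "ax": 0, "ay": 0, "az": 0}])

```text
clock: 10.32
tcp_pos: [0.6077, 0.1097, 0.1687]
orientation: [0.001, 3.141, 0.001]
contact_force: [-0.8, 1.6, 0.4]
grip_width: 0.0147
gripper_force: 59.4
```

Emit:
arm_command(rows=[{"fingers": -1, "x": 0, "y": 0, "z": 0.0007, "ax": 0, "ay": 0, "az": 0}, {"fingers": -1, "x": 0, "y": 0, "z": 0, "ax": 0, "ay": 0, "az": 0}])

```text
clock: 10.48
tcp_pos: [0.608, 0.1098, 0.1686]
orientation: [0.001, 3.14, 0.001]
contact_force: [-0.5, -0.1, 4.8]
grip_width: 0.0146
gripper_force: 60.2
```

Emit:
arm_command(rows=[{"fingers": -1, "x": 0, "y": 0, "z": 0.0005, "ax": 0, "ay": 0, "az": 0}, {"fingers": -1, "x": 0, "y": 0, "z": 0, "ax": 0, "ay": 0, "az": 0}])

```text
clock: 10.65
tcp_pos: [0.6082, 0.1098, 0.1686]
orientation: [0.001, 3.14, 0.002]
contact_force: [-2.5, 0.8, 7.4]
grip_width: 0.0141
gripper_force: 60.4
```

The middle one is stiff too, so hole_2 should be the latch.

Emit:
arm_command(rows=[{"fingers": -1, "x": 0, "y": 0, "z": -0.01, "ax": 0, "ay": 0, "az": 0}, {"fingers": -1, "x": 0, "y": 0, "z": -0.014, "ax": 0, "ay": 0, "az": 0}, {"fingers": -1, "x": 0, "y": 0, "z": -0.012, "ax": 0, "ay": 0, "az": 0}, {"fingers": -1, "x": 0, "y": 0, "z": 0, "ax": 0, "ay": 0, "az": 0}, {"fingers": -1, "x": 0, "y": -0.025, "z": 0, "ax": 0, "ay": 0, "az": 0}, {"fingers": -1, "x": 0, "y": -0.025, "z": 0, "ax": 0, "ay": 0, "az": 0}, {"fingers": -1, "x": 0, "y": 0, "z": 0, "ax": 0, "ay": 0, "az": 0}, {"fingers": -1, "x": 0, "y": 0, "z": 0, "ax": 0, "ay": 0, "az": 0}, {"fingers": -1, "x": 0, "y": 0, "z": 0, "ax": 0, "ay": 0, "az": 0}])

```text
clock: 11.4
tcp_pos: [0.6073, 0.0597, 0.2029]
orientation: [-0.002, -3.141, -0.001]
contact_force: [0.1, 0.2, -0.9]
grip_width: 0.0145
gripper_force: 59.3
```

Emit:
arm_command(rows=[{"fingers": -1, "x": 0, "y": 0, "z": 0.007, "ax": 0, "ay": 0, "az": 0}, {"fingers": -1, "x": 0, "y": 0, "z": 0.007, "ax": 0, "ay": 0, "az": 0}, {"fingers": -1, "x": 0, "y": 0, "z": 0.004, "ax": 0, "ay": 0, "az": 0}, {"fingers": -1, "x": 0, "y": 0, "z": 0, "ax": 0, "ay": 0, "az": 0}, {"fingers": -1, "x": 0, "y": 0, "z": 0, "ax": 0, "ay": 0, "az": 0}])

```text
clock: 11.82
tcp_pos: [0.6071, 0.0597, 0.1844]
orientation: [-0.0, -3.14, 0.0]
contact_force: [-0.3, -0.5, -2.0]
grip_width: 0.0148
gripper_force: 59.3
```

Emit:
arm_command(rows=[{"fingers": -1, "x": 0, "y": -0.001, "z": 0.006, "ax": 0, "ay": 0, "az": 0}, {"fingers": -1, "x": 0, "y": 0, "z": 0.004, "ax": 0, "ay": 0, "az": 0}, {"fingers": -1, "x": 0, "y": 0, "z": 0.003, "ax": 0, "ay": 0, "az": 0}, {"fingers": -1, "x": 0, "y": 0, "z": 0.002, "ax": 0, "ay": 0, "az": 0}, {"fingers": -1, "x": 0, "y": 0, "z": 0, "ax": 0, "ay": 0, "az": 0}])

```text
clock: 12.23
tcp_pos: [0.6071, 0.0584, 0.1695]
orientation: [-0.001, -3.141, 0.0]
contact_force: [0.9, -0.1, -1.8]
grip_width: 0.0147
gripper_force: 59.3
```

Emit:
arm_command(rows=[{"fingers": -1, "x": 0, "y": 0, "z": 0.001, "ax": 0, "ay": 0, "az": 0}, {"fingers": -1, "x": 0, "y": 0, "z": 0.001, "ax": 0, "ay": 0, "az": 0}, {"fingers": -1, "x": 0, "y": 0, "z": 0, "ax": 0, "ay": 0, "az": 0}])

```text
clock: 12.48
tcp_pos: [0.6077, 0.0584, 0.1685]
orientation: [0.001, 3.141, 0.0]
contact_force: [-0.5, 0.4, 1.3]
grip_width: 0.0147
gripper_force: 59.7
```

Emit:
arm_command(rows=[{"fingers": -1, "x": 0, "y": 0, "z": 0.001, "ax": 0, "ay": 0, "az": 0}, {"fingers": -1, "x": 0, "y": 0, "z": 0, "ax": 0, "ay": 0, "az": 0}])

```text
clock: 12.65
tcp_pos: [0.6078, 0.0584, 0.1678]
orientation: [0.001, 3.141, 0.001]
contact_force: [-1.1, 0.1, 4.7]
grip_width: 0.0143
gripper_force: 59.9
```

It gives way, so this is the latch. Pressing on.

Emit:
arm_command(rows=[{"fingers": -1, "x": 0, "y": 0, "z": 0.001, "ax": 0, "ay": 0, "az": 0}, {"fingers": -1, "x": 0, "y": 0, "z": 0.001, "ax": 0, "ay": 0, "az": 0}, {"fingers": -1, "x": 0, "y": 0, "z": 0, "ax": 0, "ay": 0, "az": 0}])

```text
clock: 12.9
tcp_pos: [0.6079, 0.0584, 0.1659]
orientation: [0.001, 3.14, 0.001]
contact_force: [-0.7, -0.6, 5.0]
grip_width: 0.0145
gripper_force: 60.0
```

Emit:
arm_command(rows=[{"fingers": -1, "x": 0, "y": 0, "z": 0.0015, "ax": 0, "ay": 0, "az": 0}, {"fingers": -1, "x": 0, "y": 0, "z": 0.0015, "ax": 0, "ay": 0, "az": 0}, {"fingers": -1, "x": 0, "y": 0, "z": 0, "ax": 0, "ay": 0, "az": 0}])

```text
clock: 13.15
tcp_pos: [0.6079, 0.0584, 0.163]
orientation: [0.002, 3.14, 0.001]
contact_force: [-1.4, 0.2, 5.8]
grip_width: 0.0146
gripper_force: 60.1
```

Emit:
arm_command(rows=[{"fingers": -1, "x": 0, "y": 0, "z": 0.001, "ax": 0, "ay": 0, "az": 0}, {"fingers": -1, "x": 0, "y": 0, "z": 0.001, "ax": 0, "ay": 0, "az": 0}, {"fingers": -1, "x": 0, "y": 0, "z": 0.001, "ax": 0, "ay": 0, "az": 0}, {"fingers": -1, "x": 0, "y": 0, "z": 0, "ax": 0, "ay": 0, "az": 0}])

```text
clock: 13.48
tcp_pos: [0.6079, 0.0584, 0.1599]
orientation: [0.001, 3.14, 0.001]
contact_force: [-0.9, 0.0, 6.2]
grip_width: 0.0145
gripper_force: 60.1
```

```bash
cat >> h.py <<'E'
def knob():
    f,P,K,T=grab("top");x,y,Z=np.moveaxis(P,-1,0);k=(abs(y-.11)<.03)&(x<.535)&(x>.42)&(Z>.05)&(Z<.08)
    q=P[k];print("knob",len(q),q.min(0).round(4),q.max(0).round(4))
E
python3 -c "
from h import *
go();knob()"
```

```text
t 13.48 pos [0.6079 0.0584 0.1599] shift(tool) [0. 0. 0.] turn [ 0.02  0.08 -0.05] F [-0.9  0.   6.2] w 0.0145 gf 60.1Traceback (most recent call last):
  File "<string>", line 3, in <module>
    go();knob()
         ~~~~^^
  File "h.py", line 30, in knob
    q=P[k];print("knob",len(q),q.min(0).round(4),q.max(0).round(4))
                               ~~~~~^^^
    return umr_minimum(a, axis, None, out, keepdims, initial, where)
ValueError: zero-size array to reduction operation minimum which has no identity
```

Emit:
arm_command(rows=[{"fingers": -1, "x": 0, "y": 0, "z": 0.0008, "ax": 0, "ay": 0, "az": 0}, {"fingers": -1, "x": 0, "y": 0, "z": 0, "ax": 0, "ay": 0, "az": 0}])

```text
clock: 13.7
tcp_pos: [0.608, 0.0584, 0.1591]
orientation: [0.001, 3.14, 0.001]
contact_force: [-0.3, -1.6, 5.9]
grip_width: 0.0147
gripper_force: 60.1
```

Run:
```python
from h import *
go()
a=[grab(n)[0] for n in("side","wrist")]
cv2.imwrite("pics/p5.png",np.hstack([cv2.resize(a[0][140:240,210:320],(440,400)),cv2.resize(a[1],(360,400))])[:,:,::-1])
```

```text
t 13.7 pos [0.608  0.0584 0.1591] shift(tool) [0. 0. 0.] turn [ 0.02  0.08 -0.05] F [-0.3 -1.6  5.9] w 0.0147 gf 60.1
```

View pics/p5.png

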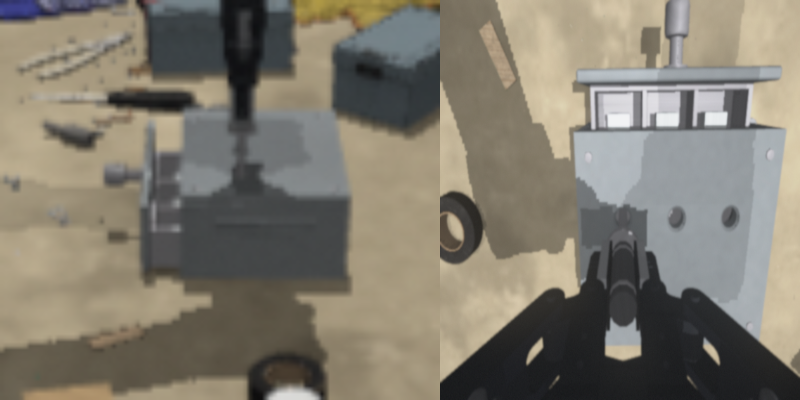

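The left half shows the drawer sprung out, with its knob at (115,173); the wrist half shows the open drawer. Lifting and returning the pin to the block.

Emit:
arm_command(rows=[{"fingers": -1, "x": 0, "y": 0, "z": -0.008, "ax": 0, "ay": 0, "az": 0}, {"fingers": -1, "x": 0, "y": 0, "z": -0.015, "ax": 0, "ay": 0, "az": 0}, {"fingers": -1, "x": 0, "y": 0, "z": -0.025, "ax": 0, "ay": 0, "az": 0}, {"fingers": -1, "x": 0, "y": 0, "z": -0.03, "ax": 0, "ay": 0, "az": 0}, {"fingers": -1, "x": 0, "y": 0, "z": -0.022, "ax": 0, "ay": 0, "az": 0}, {"fingers": -1, "x": 0.005, "y": -0.02, "z": 0, "ax": 0, "ay": 0, "az": 0}, {"fingers": -1, "x": 0.01, "y": -0.038, "z": 0, "ax": 0, "ay": 0, "az": 0}, {"fingers": -1, "x": 0.015, "y": -0.038, "z": 0, "ax": 0, "ay": 0, "az": 0}, {"fingers": -1, "x": 0.015, "y": -0.038, "z": 0, "ax": 0, "ay": 0, "az": 0}, {"fingers": -1, "x": 0.015, "y": -0.038, "z": 0, "ax": 0, "ay": 0, "az": 0}])

```text
clock: 14.63
tcp_pos: [0.5462, -0.1151, 0.2585]
orientation: [0.001, 3.142, 0.0]
contact_force: [0.2, -0.6, -0.9]
grip_width: 0.0146
gripper_force: 59.5
```

Emit:
arm_command(rows=[{"fingers": -1, "x": 0.015, "y": -0.038, "z": 0, "ax": 0, "ay": 0, "az": 0}, {"fingers": -1, "x": 0.015, "y": -0.038, "z": 0, "ax": 0, "ay": 0, "az": 0}, {"fingers": -1, "x": 0.015, "y": -0.038, "z": 0, "ax": 0, "ay": 0, "az": 0}, {"fingers": -1, "x": 0.0135, "y": -0.038, "z": 0, "ax": 0, "ay": 0, "az": 0}, {"fingers": -1, "x": 0, "y": -0.03, "z": 0, "ax": 0, "ay": 0, "az": 0}, {"fingers": -1, "x": 0, "y": -0.014, "z": 0, "ax": 0, "ay": 0, "az": 0}, {"fingers": -1, "x": 0, "y": 0, "z": 0, "ax": 0, "ay": 0, "az": 0}, {"fingers": -1, "x": 0, "y": 0, "z": 0, "ax": 0, "ay": 0, "az": 0}, {"fingers": -1, "x": 0, "y": 0, "z": 0, "ax": 0, "ay": 0, "az": 0}])

```text
clock: 15.38
tcp_pos: [0.4889, -0.3082, 0.2581]
orientation: [0.001, -3.141, -0.002]
contact_force: [0.4, 0.4, -1.7]
grip_width: 0.0146
gripper_force: 59.4
```

Run:
```python
from h import *
f,P,K,T=grab("wrist")
z=np.load("wrist.npz")
c=K@(np.linalg.inv(T)@[.4895,-.3095,.09,1])[:3];print(c[:2]/c[2]);holes("wrist",[c[:2]/c[2]],.09)
p=r.get_obs()["tcp_pos"]; x,y,Z=np.moveaxis(P,-1,0);k=(abs(x-p[0])<.02)&(abs(y-p[1])<.02)&(Z<.2)&(Z>.12)
q=P[k];print(q.mean(0),q.min(0),q.max(0));go(.4895,-.3095,.20)
k=(abs(x-.485)<.06)&(abs(y+.305)<.06)&(abs(Z-.09)<.004);print(cv2.minAreaRect(P[k][:,:2].astype(np.float32)))
```

```text
[258.55938025 176.41781074]
wrist (np.float64(259.0), np.float64(176.0)) [ 0.4891 -0.3091  0.09  ]
[ 0.48569892 -0.30871703  0.17957609] [ 0.48437751 -0.31259038  0.1538763 ] [ 0.48784236 -0.30486021  0.19996329]
t 15.43 pos [ 0.4891 -0.3078  0.2581] shift(tool) [-0.0004 -0.0018  0.0581] turn [ 0.06 -0.01  0.08] F [ 0.2 -0.4 -1. ] w 0.0146 gf 59.4
((0.49001049995422363, -0.3098950982093811), (0.06056118756532669, 0.06015438213944435), 12.396905899047852)
```

Emit:
arm_command(rows=[{"fingers": -1, "x": -0.0008, "y": -0.001, "z": 0.015, "ax": 0, "ay": 0, "az": 0}, {"fingers": -1, "x": 0, "y": 0, "z": 0.02, "ax": 0, "ay": 0, "az": 0}, {"fingers": -1, "x": 0, "y": 0, "z": 0.018, "ax": 0, "ay": 0, "az": 0}, {"fingers": -1, "x": 0, "y": 0, "z": 0.007, "ax": 0, "ay": 0, "az": 0}, {"fingers": -1, "x": 0, "y": 0, "z": 0.005, "ax": 0, "ay": 0, "az": 0}, {"fingers": -1, "x": 0, "y": 0, "z": 0.005, "ax": 0, "ay": 0, "az": 0}, {"fingers": -1, "x": 0, "y": 0, "z": 0.0, "ax": 0, "ay": 0, "az": 0}])

```text
clock: 16.02
tcp_pos: [0.4896, -0.31, 0.1881]
orientation: [-0.0, -3.141, -0.0]
contact_force: [-0.4, 0.2, -0.6]
grip_width: 0.0144
gripper_force: 59.4
```

Emit:
arm_command(rows=[{"fingers": -1, "x": 0, "y": 0, "z": 0.005, "ax": 0, "ay": 0, "az": 0}, {"fingers": -1, "x": 0, "y": 0, "z": 0.005, "ax": 0, "ay": 0, "az": 0}, {"fingers": -1, "x": 0, "y": 0, "z": 0.0, "ax": 0, "ay": 0, "az": 0}])

```text
clock: 16.27
tcp_pos: [0.4891, -0.3103, 0.1777]
orientation: [-0.001, -3.141, -0.001]
contact_force: [-1.1, -0.7, -1.6]
grip_width: 0.0146
gripper_force: 59.4
```

In the hole with no side force; continuing down.

Emit:
arm_command(rows=[{"fingers": -1, "x": 0, "y": 0.0005, "z": 0.01, "ax": 0, "ay": 0, "az": 0}, {"fingers": -1, "x": 0, "y": 0, "z": 0.01, "ax": 0, "ay": 0, "az": 0}, {"fingers": -1, "x": 0, "y": 0, "z": 0.01, "ax": 0, "ay": 0, "az": 0}, {"fingers": -1, "x": 0, "y": 0, "z": 0.01, "ax": 0, "ay": 0, "az": 0}, {"fingers": -1, "x": 0, "y": 0, "z": 0.008, "ax": 0, "ay": 0, "az": 0}, {"fingers": -1, "x": 0, "y": 0, "z": 0.004, "ax": 0, "ay": 0, "az": 0}, {"fingers": -1, "x": 0, "y": 0, "z": 0.002, "ax": 0, "ay": 0, "az": 0}, {"fingers": -1, "x": 0, "y": 0, "z": 0, "ax": 0, "ay": 0, "az": 0}])

```text
clock: 16.93
tcp_pos: [0.4892, -0.31, 0.1237]
orientation: [-0.001, -3.141, -0.0]
contact_force: [-1.2, -0.1, -1.2]
grip_width: 0.0144
gripper_force: 59.4
```

Emit:
arm_command(rows=[{"fingers": -1, "x": 0, "y": 0, "z": 0.001, "ax": 0, "ay": 0, "az": 0}, {"fingers": -1, "x": 0, "y": 0, "z": 0.001, "ax": 0, "ay": 0, "az": 0}, {"fingers": -1, "x": 0, "y": 0, "z": 0, "ax": 0, "ay": 0, "az": 0}])

```text
clock: 17.18
tcp_pos: [0.4896, -0.3101, 0.1226]
orientation: [0.001, 3.141, -0.0]
contact_force: [-0.1, 0.0, -1.1]
grip_width: 0.0147
gripper_force: 59.4
```

Emit:
arm_command(rows=[{"fingers": -1, "x": 0, "y": 0, "z": 0.001, "ax": 0, "ay": 0, "az": 0}, {"fingers": -1, "x": 0, "y": 0, "z": 0.001, "ax": 0, "ay": 0, "az": 0}, {"fingers": -1, "x": 0, "y": 0, "z": 0, "ax": 0, "ay": 0, "az": 0}])

```text
clock: 17.43
tcp_pos: [0.4896, -0.3101, 0.1207]
orientation: [0.001, 3.141, -0.0]
contact_force: [-0.6, -0.2, 3.5]
grip_width: 0.0144
gripper_force: 60.0
```

Emit:
arm_command(rows=[{"fingers": -1, "x": 0, "y": 0, "z": 0.0005, "ax": 0, "ay": 0, "az": 0}, {"fingers": -1, "x": 0, "y": 0, "z": 0, "ax": 0, "ay": 0, "az": 0}])

```text
clock: 17.6
tcp_pos: [0.4896, -0.3101, 0.1207]
orientation: [0.001, 3.141, 0.0]
contact_force: [-2.6, 2.6, 7.4]
grip_width: 0.0142
gripper_force: 60.3
```

Collar seated; releasing and lifting straight up.

Emit:
arm_command(rows=[{"fingers": 1, "x": 0, "y": 0, "z": 0, "ax": 0, "ay": 0, "az": 0}, {"fingers": 1, "x": 0, "y": 0, "z": 0, "ax": 0, "ay": 0, "az": 0}, {"fingers": 1, "x": 0, "y": 0, "z": 0, "ax": 0, "ay": 0, "az": 0}, {"fingers": 1, "x": 0, "y": 0, "z": 0, "ax": 0, "ay": 0, "az": 0}, {"fingers": 1, "x": 0, "y": 0, "z": 0, "ax": 0, "ay": 0, "az": 0}, {"fingers": 1, "x": 0, "y": 0, "z": 0, "ax": 0, "ay": 0, "az": 0}])

```text
clock: 18.1
tcp_pos: [0.4894, -0.31, 0.1197]
orientation: [-0.001, -3.141, -0.0]
contact_force: [-0.6, 0.2, -0.2]
grip_width: 0.0844
gripper_force: 0.0
```

Emit:
arm_command(rows=[{"fingers": 1, "x": 0, "y": 0, "z": -0.01, "ax": 0, "ay": 0, "az": 0}, {"fingers": 1, "x": 0, "y": 0, "z": -0.025, "ax": 0, "ay": 0, "az": 0}, {"fingers": 1, "x": 0, "y": 0, "z": -0.035, "ax": 0, "ay": 0, "az": 0}, {"fingers": 1, "x": 0, "y": 0, "z": -0.035, "ax": 0, "ay": 0, "az": 0}, {"fingers": 1, "x": 0, "y": 0.02, "z": -0.02, "ax": 0, "ay": 0, "az": 0}, {"fingers": 1, "x": 0, "y": 0.04, "z": 0, "ax": 0, "ay": 0, "az": 0}, {"fingers": 1, "x": 0, "y": 0.04, "z": 0, "ax": 0, "ay": 0, "az": 0}, {"fingers": 1, "x": 0, "y": 0.04, "z": 0, "ax": 0, "ay": 0, "az": 0}, {"fingers": 1, "x": 0, "y": 0.04, "z": 0, "ax": 0, "ay": 0, "az": 0}, {"fingers": 1, "x": 0, "y": 0.04, "z": 0, "ax": 0, "ay": 0, "az": 0}])

```text
clock: 18.93
tcp_pos: [0.4893, -0.0884, 0.2458]
orientation: [0.002, 3.14, 0.0]
contact_force: [0.9, 0.4, 0.2]
grip_width: 0.0851
gripper_force: 0.0
```

Run:
```python
from h import *
go()
f,P,K,T=grab("top");x,y,Z=np.moveaxis(P,-1,0)
k=(abs(x-.487)<.03)&(abs(y+.307)<.03)&(Z>.1);q=P[k];print("pin",q.mean(0),q.max(0))
knob()
f,P,K,T=grab("side");x,y,Z=np.moveaxis(P,-1,0)
k=(abs(x-.487)<.03)&(abs(y+.307)<.03)&(Z>.1);q=P[k];print("pin",len(q),q.mean(0),q.max(0))
k=(abs(y-.105)<.03)&(x<.55)&(x>.42)&(Z>.045)&(Z<.075);q=P[k];print("knob side",len(q),q.mean(0),q.min(0),q.max(0))
```

```text
t 18.93 pos [ 0.4893 -0.0884  0.2458] shift(tool) [0. 0. 0.] turn [ 0.    0.07 -0.08] F [0.9 0.4 0.2] w 0.0851 gf 0.0
pin [ 0.48612783 -0.30577301  0.12940672] [ 0.49454911 -0.29439278  0.14498075]
knob 141 [0.4773 0.081  0.0501] [0.5236 0.1398 0.0798]
pin 89 [ 0.49186269 -0.31466329  0.12247528] [ 0.49944948 -0.30410664  0.14020958]
knob side 68 [0.5050924  0.10498984 0.06172203] [0.48211111 0.07705478 0.04605992] [0.52645186 0.13472552 0.07384189]
```

Emit:
arm_command(rows=[{"fingers": 1, "x": 0, "y": 0.04, "z": 0, "ax": 0, "ay": 0, "az": 0}, {"fingers": 1, "x": 0, "y": 0.04, "z": 0, "ax": 0, "ay": 0, "az": 0}, {"fingers": 1, "x": 0, "y": 0.04, "z": 0, "ax": 0, "ay": 0, "az": 0}, {"fingers": 1, "x": 0, "y": 0.04, "z": 0, "ax": 0, "ay": 0, "az": 0}, {"fingers": 1, "x": 0, "y": 0.032, "z": 0, "ax": 0, "ay": 0, "az": 0}, {"fingers": 1, "x": 0, "y": 0, "z": 0, "ax": 0, "ay": 0, "az": 0}, {"fingers": 1, "x": 0, "y": 0, "z": 0, "ax": 0, "ay": 0, "az": 0}, {"fingers": 1, "x": 0, "y": 0, "z": 0, "ax": 0, "ay": 0, "az": 0}])

```text
clock: 19.75
tcp_pos: [0.4901, 0.1001, 0.245]
orientation: [0.004, 3.141, -0.001]
contact_force: [0.1, 0.3, -0.6]
grip_width: 0.0858
gripper_force: 0.0
```

Run:
```python
from h import *
f,P,K,T=grab("wrist");x,y,Z=np.moveaxis(P,-1,0)
k=(abs(y-.109)<.02)&(x<.53)&(x>.43)&(Z>.06)&(Z<.072);q=P[k];print(len(q))
for lo in np.arange(.465,.53,.005):
    s=q[(q[:,0]>=lo)&(q[:,0]<lo+.005)]
    if len(s):print(round(lo,3),len(s),s[:,1].min().round(4),s[:,1].max().round(4),s[:,2].max().round(4))
go(.489,.1085,.058)
```

```text
778
0.475 28 0.0998 0.1145 0.0677
0.48 119 0.0959 0.1165 0.0698
0.485 103 0.0969 0.1165 0.0698
0.49 107 0.0968 0.1166 0.07
0.495 72 0.0968 0.1166 0.0698
0.5 47 0.1017 0.1117 0.0651
0.505 58 0.1007 0.1117 0.0645
0.51 50 0.1017 0.1125 0.0687
0.515 193 0.0896 0.1289 0.0718
0.525 1 0.1144 0.1144 0.0714
t 19.8 pos [0.4901 0.0997 0.245 ] shift(tool) [0.0011 0.009  0.187 ] turn [-0.05  0.01 -0.23] F [-0.3 -0.1  0.4] w 0.0854 gf 0.0
```

Emit:
arm_command(rows=[{"fingers": 1, "x": 0.001, "y": 0.007, "z": 0.02, "ax": 0, "ay": 0, "az": 0}, {"fingers": 1, "x": 0, "y": 0, "z": 0.035, "ax": 0, "ay": 0, "az": 0}, {"fingers": 1, "x": 0, "y": 0, "z": 0.035, "ax": 0, "ay": 0, "az": 0}, {"fingers": 1, "x": 0, "y": 0, "z": 0.035, "ax": 0, "ay": 0, "az": 0}, {"fingers": 1, "x": 0, "y": 0, "z": 0.03, "ax": 0, "ay": 0, "az": 0}, {"fingers": 1, "x": 0, "y": 0, "z": 0.02, "ax": 0, "ay": 0, "az": 0}, {"fingers": 1, "x": 0, "y": 0, "z": 0.011, "ax": 0, "ay": 0, "az": 0}, {"fingers": 1, "x": 0, "y": 0, "z": 0, "ax": 0, "ay": 0, "az": 0}, {"fingers": 1, "x": 0, "y": 0, "z": 0, "ax": 0, "ay": 0, "az": 0}])

```text
clock: 20.55
tcp_pos: [0.4893, 0.1079, 0.0592]
orientation: [0.004, 3.142, -0.001]
contact_force: [0.2, -0.1, 1.2]
grip_width: 0.0854
gripper_force: 0.0
```

Emit:
arm_command(grip_force=30, rows=[{"fingers": -1, "x": 0, "y": 0, "z": 0, "ax": 0, "ay": 0, "az": 0}, {"fingers": -1, "x": 0, "y": 0, "z": 0, "ax": 0, "ay": 0, "az": 0}, {"fingers": -1, "x": 0, "y": 0, "z": 0, "ax": 0, "ay": 0, "az": 0}, {"fingers": -1, "x": 0, "y": 0, "z": 0, "ax": 0, "ay": 0, "az": 0}, {"fingers": -1, "x": 0, "y": 0, "z": 0, "ax": 0, "ay": 0, "az": 0}, {"fingers": -1, "x": 0, "y": 0, "z": 0, "ax": 0, "ay": 0, "az": 0}, {"fingers": -1, "x": 0, "y": 0, "z": 0, "ax": 0, "ay": 0, "az": 0}])

```text
clock: 21.13
tcp_pos: [0.4892, 0.1072, 0.0596]
orientation: [0.003, 3.141, -0.002]
contact_force: [-0.5, -5.6, 8.3]
grip_width: 0.0209
gripper_force: 29.5
```

Emit:
arm_command(rows=[{"fingers": -1, "x": 0.003, "y": 0, "z": 0, "ax": 0, "ay": 0, "az": 0}, {"fingers": -1, "x": 0.004, "y": 0, "z": 0, "ax": 0, "ay": 0, "az": 0}, {"fingers": -1, "x": 0.005, "y": 0, "z": 0, "ax": 0, "ay": 0, "az": 0}, {"fingers": -1, "x": 0.005, "y": 0, "z": 0, "ax": 0, "ay": 0, "az": 0}, {"fingers": -1, "x": 0.005, "y": 0, "z": 0, "ax": 0, "ay": 0, "az": 0}, {"fingers": -1, "x": 0.003, "y": 0, "z": 0, "ax": 0, "ay": 0, "az": 0}, {"fingers": -1, "x": 0.002, "y": 0, "z": 0, "ax": 0, "ay": 0, "az": 0}, {"fingers": -1, "x": 0, "y": 0, "z": 0, "ax": 0, "ay": 0, "az": 0}])

```text
clock: 21.8
tcp_pos: [0.4625, 0.107, 0.0596]
orientation: [0.004, 3.14, -0.003]
contact_force: [0.6, -6.3, 7.0]
grip_width: 0.0208
gripper_force: 29.6
```

Emit:
arm_command(rows=[{"fingers": -1, "x": 0.0015, "y": 0, "z": 0, "ax": 0, "ay": 0, "az": 0}, {"fingers": -1, "x": 0.0015, "y": 0, "z": 0, "ax": 0, "ay": 0, "az": 0}, {"fingers": -1, "x": 0, "y": 0, "z": 0, "ax": 0, "ay": 0, "az": 0}])

```text
clock: 22.05
tcp_pos: [0.4598, 0.107, 0.0596]
orientation: [0.004, 3.14, -0.002]
contact_force: [2.1, -6.6, 6.2]
grip_width: 0.021
gripper_force: 29.6
```

Emit:
arm_command(rows=[{"fingers": -1, "x": 0.0015, "y": 0, "z": 0, "ax": 0, "ay": 0, "az": 0}, {"fingers": -1, "x": 0.0015, "y": 0, "z": 0, "ax": 0, "ay": 0, "az": 0}, {"fingers": -1, "x": 0, "y": 0, "z": 0, "ax": 0, "ay": 0, "az": 0}])

```text
clock: 22.3
tcp_pos: [0.4568, 0.107, 0.0596]
orientation: [0.004, 3.14, -0.003]
contact_force: [1.4, -8.1, 6.6]
grip_width: 0.0208
gripper_force: 29.6
```

Emit:
arm_command(rows=[{"fingers": -1, "x": 0.001, "y": 0, "z": 0, "ax": 0, "ay": 0, "az": 0}, {"fingers": -1, "x": 0.001, "y": 0, "z": 0, "ax": 0, "ay": 0, "az": 0}, {"fingers": -1, "x": 0, "y": 0, "z": 0, "ax": 0, "ay": 0, "az": 0}])

```text
clock: 22.55
tcp_pos: [0.4565, 0.107, 0.0597]
orientation: [0.004, 3.136, -0.002]
contact_force: [6.0, -8.0, 0.2]
grip_width: 0.0208
gripper_force: 29.5
```

Emit:
arm_command(rows=[{"fingers": -1, "x": 0.001, "y": 0, "z": 0, "ax": 0, "ay": 0, "az": 0}, {"fingers": -1, "x": 0.001, "y": 0, "z": 0, "ax": 0, "ay": 0, "az": 0}, {"fingers": -1, "x": 0, "y": 0, "z": 0, "ax": 0, "ay": 0, "az": 0}])

```text
clock: 22.8
tcp_pos: [0.4564, 0.107, 0.0597]
orientation: [0.005, 3.133, -0.001]
contact_force: [11.7, -8.8, -7.1]
grip_width: 0.021
gripper_force: 29.8
```

At the outer stop. Easing the load, opening and lifting clear.

Emit:
arm_command(rows=[{"fingers": -1, "x": -0.002, "y": 0, "z": 0, "ax": 0, "ay": 0, "az": 0}, {"fingers": 1, "x": 0, "y": 0, "z": 0, "ax": 0, "ay": 0, "az": 0}, {"fingers": 1, "x": 0, "y": 0, "z": 0, "ax": 0, "ay": 0, "az": 0}, {"fingers": 1, "x": 0, "y": 0, "z": 0, "ax": 0, "ay": 0, "az": 0}, {"fingers": 1, "x": 0, "y": 0, "z": 0, "ax": 0, "ay": 0, "az": 0}, {"fingers": 1, "x": 0, "y": 0, "z": 0, "ax": 0, "ay": 0, "az": 0}, {"fingers": 1, "x": 0, "y": 0, "z": 0, "ax": 0, "ay": 0, "az": 0}])

```text
clock: 23.38
tcp_pos: [0.4535, 0.1093, 0.0588]
orientation: [-0.0, -3.141, -0.0]
contact_force: [-0.1, -0.4, 0.4]
grip_width: 0.0857
gripper_force: 0.0
```

Emit:
arm_command(rows=[{"fingers": 1, "x": 0, "y": 0, "z": -0.015, "ax": 0, "ay": 0, "az": 0}, {"fingers": 1, "x": 0, "y": 0, "z": -0.03, "ax": 0, "ay": 0, "az": 0}, {"fingers": 1, "x": 0, "y": 0, "z": -0.035, "ax": 0, "ay": 0, "az": 0}, {"fingers": 1, "x": 0, "y": 0, "z": -0.035, "ax": 0, "ay": 0, "az": 0}, {"fingers": 1, "x": 0, "y": 0, "z": -0.035, "ax": 0, "ay": 0, "az": 0}, {"fingers": 1, "x": 0, "y": 0, "z": -0.03, "ax": 0, "ay": 0, "az": 0}, {"fingers": 1, "x": 0, "y": 0, "z": -0.02, "ax": 0, "ay": 0, "az": 0}, {"fingers": 1, "x": 0, "y": 0, "z": 0, "ax": 0, "ay": 0, "az": 0}, {"fingers": 1, "x": 0, "y": 0, "z": 0, "ax": 0, "ay": 0, "az": 0}])

```text
clock: 24.13
tcp_pos: [0.4541, 0.1093, 0.2597]
orientation: [0.001, 3.139, 0.002]
contact_force: [-0.1, -0.5, -0.3]
grip_width: 0.0854
gripper_force: 0.0
```

Run:
```python
from h import *
go()
f,P,K,T=grab("wrist");x,y,Z=np.moveaxis(P,-1,0)
k=(abs(y-.107)<.008)&(x<.53)&(x>.40)&(Z>.06)&(Z<.072);q=P[k];print("knob minx",len(q),np.percentile(q[:,0],[0,5]))
g,P,K,T=grab("side")
cv2.imwrite("pics/end.png",np.hstack([g,cv2.resize(f,(288,384))])[:,:,::-1])
```

```text
t 24.13 pos [0.4541 0.1093 0.2597] shift(tool) [0. 0. 0.] turn [ 0.07  0.13 -0.03] F [-0.1 -0.5 -0.3] w 0.0854 gf 0.0
knob minx 533 [0.44659548 0.44774595]
```

View pics/end.png

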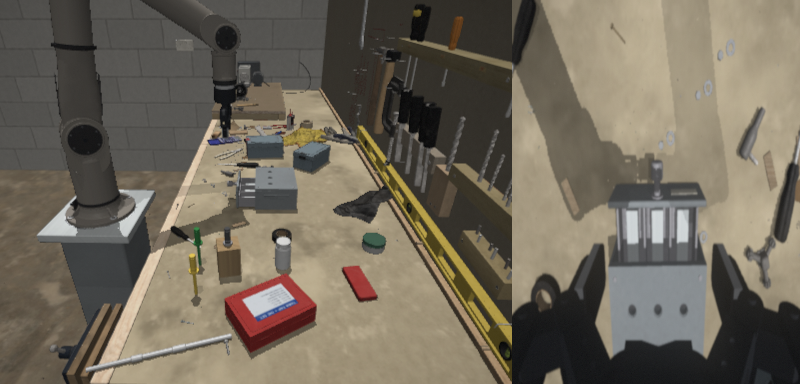

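The picture shows the drawer fully out (knob at (657,165); its front face at x=0.447 matches the 60 mm stop), the pin back in its block at (228,237), and the other things in place.

```bash
python3 -c "
from bench import r
print(r.hand_in())"
```

```text
the job is handed in; nothing more can be done
None
```

The job is handed in, with no verdict shown: the latch was under hole_2, the two stiff plungers showed no travel at about 8 N or less, the pin is back with its collar on the block, and the drawer is out to its stop after about 24 s.

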